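# Fetch the tipped tube off the free-spinning turntable

## Task

One of the square tube offcuts on the free-spinning turntable has tipped over and lies on its side by the screen; turn the table gently by its pegs if the screen is in the way, lift the tipped tube off and lay it gently on the drying rack, square across the middle of both rails, in a free space where it touches no other tube. The other three tubes must stay standing on the turntable, which is left at rest, and the tubes already on the rack, the loose things round about and the screen must be left alone.

Things in the scene. Friction and masses are not known exactly. Their poses are not given: they have to be found in the camera images.
- tipped: The tipped tube to be fetched: a plain rusty square steel tube offcut, 40 x 40 mm outside, 110 mm long, 2.5 mm walls, open ends, about 0.26 kg, lying on its side on the turntable. Origin at its centre, so 20 mm above whatever it lies on; its x axis runs along the tube, z starts upwards.
- disc_top (a point): Centre of the turntable's upper face, on its vertical axis, 44 mm above the table top. The disc is dark steel, 300 mm across and 12 mm thick (its underside is 32 mm above the table top), and spins freely on a fixed foot with hardly any friction: it turns at a touch and coasts.
- disc (a joint): Angle of the turntable's disc in rad, growing anticlockwise seen from above; it may turn either way without end stops within two turns.
- peg0_top (a point): Centre of the top of turning peg 0: one of four upright round steel pegs, 14 mm in diameter, 75 mm tall above the disc, fixed to the disc at 132 mm from its axis (pegs 0 to 3 at 55, 105, 255 and 305 degrees of the disc). A peg can be pushed, or pinched near its top, to turn the disc.
- peg1_top (a point): Centre of the top of turning peg 1: one of four upright round steel pegs, 14 mm in diameter, 75 mm tall above the disc, fixed to the disc at 132 mm from its axis (pegs 0 to 3 at 55, 105, 255 and 305 degrees of the disc). A peg can be pushed, or pinched near its top, to turn the disc.
- peg2_top (a point): Centre of the top of turning peg 2: one of four upright round steel pegs, 14 mm in diameter, 75 mm tall above the disc, fixed to the disc at 132 mm from its axis (pegs 0 to 3 at 55, 105, 255 and 305 degrees of the disc). A peg can be pushed, or pinched near its top, to turn the disc.
- peg3_top (a point): Centre of the top of turning peg 3: one of four upright round steel pegs, 14 mm in diameter, 75 mm tall above the disc, fixed to the disc at 132 mm from its axis (pegs 0 to 3 at 55, 105, 255 and 305 degrees of the disc). A peg can be pushed, or pinched near its top, to turn the disc.
- standing0: Standing tube 0: another square tube offcut of the same size as the tipped one, standing upright on the disc about 85 mm from its axis. Origin at its centre, 55 mm above the disc; z along the tube, upwards; its sides face along x and y.
- standing1: Standing tube 1: another square tube offcut of the same size as the tipped one, standing upright on the disc about 85 mm from its axis. Origin at its centre, 55 mm above the disc; z along the tube, upwards; its sides face along x and y.
- standing2: Standing tube 2: another square tube offcut of the same size as the tipped one, standing upright on the disc about 85 mm from its axis. Origin at its centre, 55 mm above the disc; z along the tube, upwards; its sides face along x and y.
- screen: Fixed curved screen of bright sheet metal, 3 mm thick and 215 mm tall, standing on the table round the far side of the turntable at 178 mm from the turntable's axis. Origin on the turntable's axis at the table top; the sheet covers 64 degrees either side of the origin's +x direction, the other side is open. Screen and turntable stand on a plywood board 10 mm thick.
- rack: Fixed drying rack: two parallel round steel rails, 10 mm in diameter and 340 mm long, along the rack's y axis at x = -35 and +35 mm, their tops 45 mm above the table, carried by a 100 mm wide grey end plate (38 mm tall) at y = -172 and +172 mm. It stands on a plywood board 9 mm thick that runs on behind it to x = +200 mm. Origin at table top level below the middle of the rails.
- racked0: Racked tube 0: a square tube offcut of the same size, already lying across both rails of the rack, somewhere along it. Origin at its centre, 20 mm above the rail tops; x along the tube, that is across the rails.
- racked1: Racked tube 1: a square tube offcut of the same size, already lying across both rails of the rack, somewhere along it. Origin at its centre, 20 mm above the rail tops; x along the tube, that is across the rails.
- tumbler: Clear glass tumbler, 80 mm wide and 91 mm tall, standing on the rack's board behind the rails. Origin at the centre of its underside.
- pipe: Round grey pipe offcut, 42 mm wide and 85 mm tall, standing on the table near its front edge, in the middle. Origin at the centre of its underside.
- wood_block: Softwood block, 71 x 99 x 42 mm, on the rack's board behind the rails. Origin at the centre of its underside.
- punch: Steel centre punch, about 115 mm long and 10 mm thick, lying on the rack's board behind the rails. Origin at the centre of its underside.
Things that resemble listed ones, but are neither listed nor needed, are in the scene too. Leave any yellow look-alike of the standing2 alone.

How it is judged:
By the outcome, as a careful person would: the job done as asked, in the order asked, and still so for the second after the job is handed in, with the robot touching nothing.
It also fails if it takes over 67 s, if anything falls off the work surface, if the arm or the gripper's body presses on something with over 40 N, if the wrist force passes 120 N, or if a joint passes its speed limit or range.

## Robot

A 7-joint arm with a two-finger parallel gripper is mounted at the origin on a cart in front of the work surface, level with it; the furniture and walls round the work are solid. World frame = base frame: x ahead of the robot, y to its left, z up, the work surface at z = 0. Lengths are in m, angles in rad, forces in N, time in s.
With the tool pointing down it reaches from about 0.4 to 0.85 m from the base axis. Payload 10.4 kg.
Tool frame: the origin (TCP) lies on the centre line of the jaws, within the pads' length; the fingertips stand 17 mm ahead of it and the grasp point (between the pads) lies 2 mm behind it (manip.tcp_to_tips is the distance from the TCP to the fingertips, in m); z points along the fingers, x is the direction in which the jaws open and shut, and the axes are right-handed (so a half turn about z gives the same grasp; the last joint's range is limited). The gripper opens to 85 mm and grips with 20 to 120 N. Pads are 22 mm wide; open, the fingers measure 114 mm over their backs; the gripper's body (76 mm by 85 mm) begins 54 mm behind the grasp point. The pads swing forward as they close: fully open they stand 13 mm farther back than shut.
Start: joints at [-0.023, 0.332, -0.065, 1.46, 0.022, 1.35, -0.088], TCP at [0.625, 0, 0.219] pointing down, gripper open.
Joint ranges: [-2.6, 2.6], [-0.5, 2.12], [-1.47, 1.34], [0.16, 2.42], [-1.27, 4.41], [0.06, 2.06], [-2.6, 2.6]. Speed limits (rad/s): [2.22, 2.22, 2.79, 2.79, 3.14, 3.14, 3.14].

## Interface

Orientations are given as a unit quaternion [x, y, z, w].
In Python, from workcell import manip gives the robot as it stands.
- The arm moves only by the shell command python3 -m pendant 'ROWS' [FORCE]. ROWS is JSON, a list of rows, each a list of 3 entries, a list of its own where there are three numbers: the shift along the world's x, y, z in cm, then the turn, a rotation vector about the world's x, y, z in degrees, then the closure in counts, from 0 (fully open) to 255 (shut). A call has 1 to 12 rows; each row shifts and turns the pose as measured when the row begins; what a row does not reach is not made up. A row lasts 1/8 s, in which the tool goes at most 62.5 mm and 10.7 degrees, less where a joint would pass 70% of its speed; a pose out of reach is approached as far as the arm can. A call is refused whole if a number of a shift passes 6.25 or a number of a turn 10.7, either way. A call with a gripper value outside its range is refused whole. The fingers move at their own pace and stop on an object; FORCE is the grip in N (left out, the last holds). Time passes only in rows, so rows that do not move let the fingers close. It gives the time, the measured TCP pose, the force and the opening at its end, in the units of the state.
- manip.get_obs(): the state, without advancing time (a new reading comes with each control period).
- manip.camera(name): name is "scene" or "side" or "wrist"; returns a dict with "pixels" (384x512x3 uint8, red, green, blue), "range_z" (384x512 float32, m along the optical axis (not along the pixel's ray), 0 where there is no reading), "K" (3x3 intrinsics, pixels), "origin" and "rotation" of the camera in the world; the wrist camera has in their place "hand_eye" (4x4, takes a point from camera to tool coordinates, whose origin is the TCP and whose axes are the tool frame's). Camera axes: x right, y down, z forward; pixel columns grow to the right and rows downward; lengths in m; the calibration is good to about 2 mm. The wrist camera is an equidistant fisheye: a pixel r from the principal point sees the ray r / f radians off the axis. A picture is of the moment at which its call begins: read the wrist's pose just before it.
- manip.hand_in(): hands the job in, once; it reports no verdict.
The state is a dict: "clock": time; "joint_pos": joint angles; "joint_velocities": joint speeds; "tau": joint torques, N m; "position": TCP position; "ee_rot": TCP orientation; "ft_force": force on the tool from outside, world axes, zero at the start; "torque": the same for the moment, N m; "grip_width": opening from 0.0 (shut) to 1.0 (fully open).
Only numpy, scipy, OpenCV 4.12 (cv2) and the standard library are available. Lean on these libraries where they do the work, as an engineer would, in place of code of your own. Each camera call takes 0.05 s, during which the arm holds its last target.

## Working session

There is one attempt and no reset: what is moved stays moved. The work goes in short steps, Python scripts to look and compute and a shell command to move; the robot and the scene stay as the last step left them, time stands still between calls to the robot, and variables do not carry over. Pictures are saved under pics/ and viewed, and the job is handed in when it is done.

```bash
ls; mkdir -p pics; cat > h.py <<'E'
import numpy as np, cv2
from workcell import manip
from scipy.spatial.transform import Rotation as R
def snap(name,fn):
    o=manip.get_obs(); c=manip.camera(name)
    cv2.imwrite('pics/'+fn,cv2.cvtColor(c['pixels'],cv2.COLOR_RGB2BGR))
    np.savez('pics/'+fn[:-4]+'.npz',pos=o['position'],rot=o['ee_rot'],**{k:v for k,v in c.items() if not isinstance(v,str)})
    return c
def cloud(c):
    K=c['K'];z=c['range_z'];v,u=np.indices(z.shape)
    P=np.stack([(u-K[0,2])/K[0,0]*z,(v-K[1,2])/K[1,1]*z,z],-1)
    return P@np.array(c['rotation']).T+np.array(c['origin'])
def ray(c,u,v,h):
    K=c['K'];d=np.array(c['rotation'])@np.array([(u-K[0,2])/K[0,0],(v-K[1,2])/K[1,1],1]);o=np.array(c['origin'])
    return o+d*(h-o[2])/d[2]
E
python3 - <<'E'
from h import *
for n in ['scene','side','wrist']:
    c=snap(n,n+'0.png'); print(n,c.get('origin'),c.get('rotation'),c['K'].tolist(),c.get('hand_eye'))
o=manip.get_obs();print(o,manip.tcp_to_tips)
E
```

```text
pics
scene [-0.03179833 -0.761293    0.90829393] [ 0.85254785 -0.29568699  0.13890258 -0.40796745] [[450.6365070967568, 0.0, 266.0943362531496], [0.0, 450.6365070967568, 192.09625356202565], [0.0, 0.0, 1.0]] None
side [0.57558792 0.92235178 0.53091871] [-0.01032412  0.83944013 -0.54332523 -0.00560114] [[383.5756763657398, 0.0, 254.2971974209675], [0.0, 383.5756763657398, 190.63588491420848], [0.0, 0.0, 1.0]] None
wrist None None [[297.3186396354542, 0.0, 258.6188022601136], [0.0, 297.3186396354542, 194.3309621267381], [0.0, 0.0, 1.0]] [[ 9.99999393e-01  6.44116528e-04  8.93792865e-04  9.26135942e-04]
 [-8.85361455e-04  9.52664039e-01  3.04023756e-01 -7.87616864e-02]
 [-6.55657595e-04 -3.04024363e-01  9.52664032e-01 -1.54335354e-01]
 [ 0.00000000e+00  0.00000000e+00  0.00000000e+00  1.00000000e+00]]
{'clock': 0.15, 'joint_pos': array([-0.02258332,  0.33268996, -0.06471758,  1.46071115,  0.02160753,
        1.34989101, -0.08851206]), 'joint_velocities': array([-0.00212549, -0.00240624, -0.00117117, -0.00305654,  0.00116301,
       -0.00156064, -0.00155011]), 'tau': array([ 1.13752249e-03, -6.25829744e+01,  4.95374459e-02, -3.91853535e+01,
        1.63436425e-02,  7.44175835e-03, -2.63868424e-05]), 'position': array([ 6.24723159e-01, -1.68036963e-06,  2.18339488e-01]), 'ee_rot': array([ 9.99999874e-01,  2.83002760e-06, -5.01412016e-04,  2.18604695e-05]), 'ft_force': array([-0.79279254,  0.47509513, -0.18163334]), 'torque': array([-0.00303724, -0.01217988,  0.05022786]), 'grip_width': 1.002433615678597} 0.017
```

```bash
sed -i "s/np.array(c\['rotation'\])/R.from_quat(c['rotation']).as_matrix()/g" h.py; cat h.py | tail -12
```

```text
def snap(name,fn):
    o=manip.get_obs(); c=manip.camera(name)
    cv2.imwrite('pics/'+fn,cv2.cvtColor(c['pixels'],cv2.COLOR_RGB2BGR))
    np.savez('pics/'+fn[:-4]+'.npz',pos=o['position'],rot=o['ee_rot'],**{k:v for k,v in c.items() if not isinstance(v,str)})
    return c
def cloud(c):
    K=c['K'];z=c['range_z'];v,u=np.indices(z.shape)
    P=np.stack([(u-K[0,2])/K[0,0]*z,(v-K[1,2])/K[1,1]*z,z],-1)
    return P@R.from_quat(c['rotation']).as_matrix().T+np.array(c['origin'])
def ray(c,u,v,h):
    K=c['K'];d=R.from_quat(c['rotation']).as_matrix()@np.array([(u-K[0,2])/K[0,0],(v-K[1,2])/K[1,1],1]);o=np.array(c['origin'])
    return o+d*(h-o[2])/d[2]
```

View pics/scene0.png

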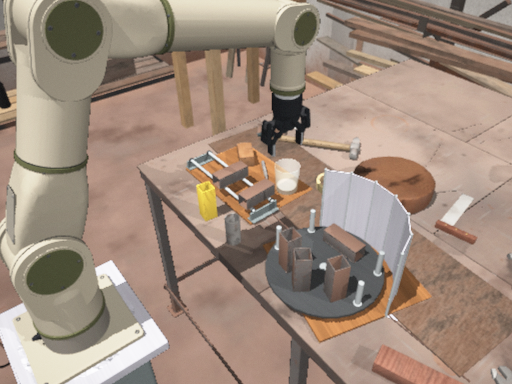

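View pics/side0.png

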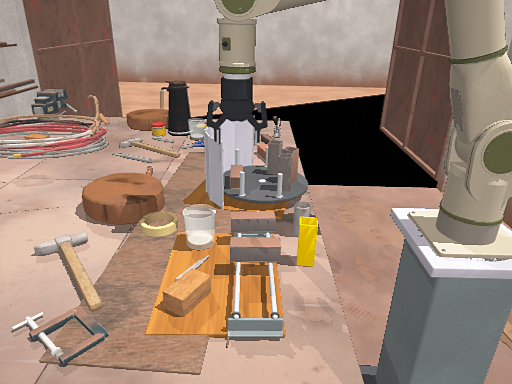

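View pics/wrist0.png

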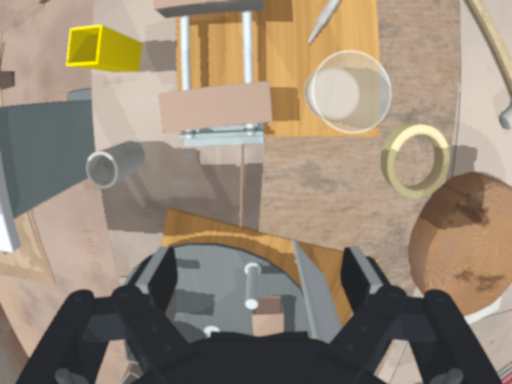

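```bash
python3 - <<'E'
from h import *
c=np.load('pics/scene0.npz');P=cloud(c)
im=cv2.imread('pics/scene0.png')
cv2.imwrite('pics/scene_crop.png',cv2.resize(im[160:340,170:440],None,fx=2.9,fy=2.9,interpolation=cv2.INTER_CUBIC))
for u,v in [(325,290),(345,240),(345,300),(290,235),(302,250),(337,262),(278,228),(312,212),(380,254),(360,284),(324,266),(350,215),(260,170),(208,187),(232,217),(287,165),(230,180),(258,192)]:
    print((u,v),P[v,u].round(3))
s=np.load('pics/side0.npz');Q=cloud(s)
print()
for u,v in [(255,252),(255,224),(185,290),(200,225),(235,185),(250,300),(306,240),(260,185)]: print((u,v),Q[v,u].round(3))
E
```

```text
(325, 290) [ 0.498 -0.307  0.056]
(345, 240) [ 0.634 -0.236  0.083]
(345, 300) [ 0.523 -0.35   0.042]
(290, 235) [ 0.501 -0.172  0.132]
(302, 250) [ 0.48  -0.239  0.148]
(337, 262) [ 0.526 -0.308  0.135]
(278, 228) [ 0.504 -0.123  0.118]
(312, 212) [ 0.613 -0.131  0.118]
(380, 254) [ 0.637 -0.343  0.117]
(360, 284) [ 0.532 -0.376  0.119]
(324, 266) [ 0.556 -0.244  0.045]
(350, 215) [ 0.719 -0.173  0.077]
(260, 170) [0.709 0.222 0.01 ]
(208, 187) [0.469 0.157 0.094]
(232, 217) [0.462 0.027 0.073]
(287, 165) [0.74  0.12  0.074]
(230, 180) [0.56  0.179 0.063]
(258, 192) [0.575 0.055 0.087]

(255, 252) [0.572 0.223 0.072]
(255, 224) [0.574 0.095 0.069]
(185, 290) [0.705 0.331 0.053]
(200, 225) [0.703 0.132 0.084]
(235, 185) [ 0.639 -0.192  0.049]
(250, 300) [0.581 0.306 0.012]
(306, 240) [0.457 0.169 0.073]
(260, 185) [ 0.56  -0.206  0.045]
```

View pics/scene_crop.png

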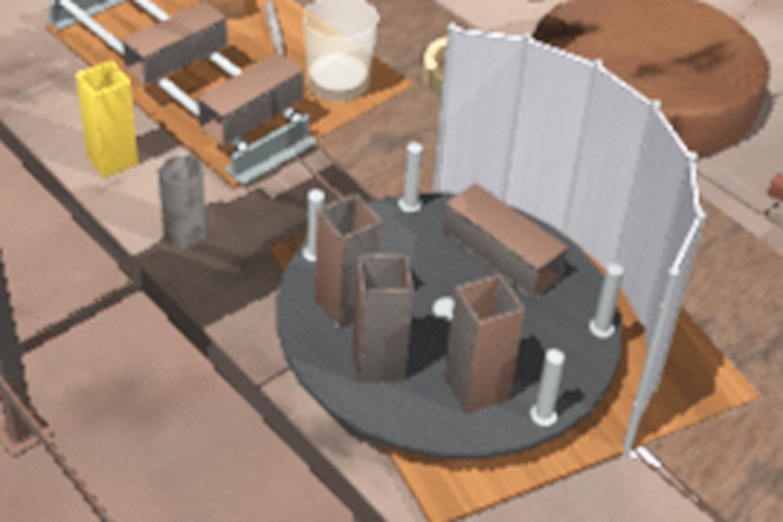

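```bash
python3 - <<'E'
from h import *
c=np.load('pics/scene0.npz');P=cloud(c);s=np.load('pics/side0.npz');Q=cloud(s)
def reg(P,lo,hi):
    return P[np.all((P>lo)&(P<hi),-1)]
from scipy.optimize import least_squares
# disc rim: top surface points
for n,A in(('scene',P),('side',Q)):
    d=reg(A,[.35,-.45,.038],[.75,-.05,.05]); 
    print(n,len(d),d.mean(0), d.min(0),d.max(0))
    sc=reg(A,[.6,-.45,.09],[.8,-.02,.23]); 
    t=reg(A,[.58,-.32,.078],[.70,-.15,.09]); print('tube top',len(t))
    if len(t)>10:
        r=cv2.minAreaRect((t[:,:2]*1000).astype(np.float32));print(r, t[:,2].mean())
    sc=sc[np.hypot(sc[:,0]-.563,sc[:,1]+.245)>.16]
    print('screen',len(sc),sc.min(0),sc.max(0))
    f=least_squares(lambda p:np.hypot(sc[:,0]-p[0],sc[:,1]-p[1])-.178,[.56,-.24],loss='soft_l1',f_scale=.003);print('screen centre',f.x,np.abs(f.fun).mean())
    a=np.degrees(np.arctan2(sc[:,1]-f.x[1],sc[:,0]-f.x[0]));print('ang',np.percentile(a,[0,1,99,100]))
    for nm,lo,hi in (('st',[.40,-.42,.145],[.68,-.08,.162]),('peg',[.4,-.42,.112],[.72,-.08,.122])):
        q=reg(A,lo,hi)
        m=(q[:,:2]*1000-[380,-450]).astype(int); g=np.zeros((450,400),np.uint8); g[m[:,1].clip(0,449),m[:,0].clip(0,399)]=255
        g=cv2.dilate(g,np.ones((7,7)))
        k,l,st,ce=cv2.connectedComponentsWithStats(g)
        print(nm,[(st[i,4],(ce[i]/1000+[.38,-.45]).round(3),(st[i,2:4]-6)) for i in range(1,k)])
    for h in (.084,.08,.086):
        q=reg(A,[.5,.0,h-.004],[.65,.32,h+.004])
        if len(q)>20: print('rack',h,len(q),q.min(0).round(3),q.max(0).round(3))
E
```

```text
scene 5398 [ 0.54386096 -0.27059629  0.04400638] [ 0.40517563 -0.42749967  0.03800897] [ 0.73684282 -0.09902973  0.0499971 ]
tube top 517
((638.710693359375, -228.89126586914062), (44.37788772583008, 111.77513122558594), 2.562058210372925) 0.08346771810454807
screen 3769 [ 0.60019516 -0.41934146  0.09000158] [ 0.74057559 -0.10290313  0.22076818]
screen centre [ 0.55542275 -0.2453162 ] 0.0015359468470374491
ang [-75.48144139 -67.63206403  49.3109468   50.04761829]
st [(np.int32(405), array([ 0.635, -0.407]), array([43, 17], dtype=int32)), (np.int32(190), array([ 0.673, -0.377]), array([13, 11], dtype=int32)), (np.int32(1579), array([ 0.513, -0.323]), array([51, 51], dtype=int32)), (np.int32(1513), array([ 0.468, -0.254]), array([56, 57], dtype=int32)), (np.int32(1509), array([ 0.487, -0.187]), array([47, 46], dtype=int32)), (np.int32(263), array([ 0.674, -0.111]), array([10, 15], dtype=int32))]
peg [(np.int32(107), array([ 0.624, -0.412]), array([8, 4], dtype=int32)), (np.int32(188), array([ 0.646, -0.403]), array([18,  6], dtype=int32)), (np.int32(352), array([ 0.535, -0.377]), array
[... 2422 characters left out ...]
]), array([12, 12], dtype=int32)), (np.int32(49), array([ 0.49 , -0.321]), array([1, 1], dtype=int32)), (np.int32(547), array([ 0.516, -0.301]), array([37, 18], dtype=int32)), (np.int32(336), array([ 0.45 , -0.238]), array([19, 27], dtype=int32)), (np.int32(562), array([ 0.486, -0.165]), array([41,  9], dtype=int32)), (np.int32(710), array([ 0.691, -0.128]), array([47, 58], dtype=int32)), (np.int32(318), array([ 0.615, -0.124]), array([13, 18], dtype=int32)), (np.int32(343), array([ 0.503, -0.118]), array([13, 15], dtype=int32))]
rack 0.084 1033 [0.518 0.053 0.08 ] [0.635 0.226 0.088]
rack 0.08 298 [0.519 0.089 0.076] [0.632 0.226 0.084]
rack 0.086 972 [0.518 0.053 0.082] [0.635 0.226 0.089]
```

```bash
python3 - <<'E'
from h import *
c=np.load('pics/scene0.npz');P=cloud(c);s=np.load('pics/side0.npz');Q=cloud(s)
def reg(P,lo,hi):
    return P[np.all((P>lo)&(P<hi),-1)]
def comps(q,x0,y0,w,h,k=5,minA=60):
    m=((q[:,:2]-[x0,y0])*1000).astype(int); g=np.zeros((h,w),np.uint8); g[m[:,1].clip(0,h-1),m[:,0].clip(0,w-1)]=255
    g=cv2.dilate(g,np.ones((k,k)))
    cs,_=cv2.findContours(g,cv2.RETR_EXTERNAL,cv2.CHAIN_APPROX_NONE)
    for k_ in cs:
        if cv2.contourArea(k_)<minA: continue
        r=cv2.minAreaRect(k_); print('   ',(np.array(r[0])/1000+[x0,y0]).round(3),np.array(r[1]).round(0)-k+1,round(r[2],1))
for n,A in(('scene',P),('side',Q)):
    print(n)
    for lab,a,b in (('tubes top',.081,.09),('rails',.038,.048),('plate',.030,.0365),('mid',.05,.08)):
        print('  ',lab);comps(reg(A,[.48,-.02,a],[.70,.42,b]),.45,-.05,300,500)
    print(' gripper')
    for z in np.arange(.2,.42,.015):
        q=reg(A,[.5,-.15,z],[.78,.15,z+.015]); 
        if len(q): print('   ',z.round(3),len(q),q[:,0].min().round(3),q[:,0].max().round(3),q[:,1].min().round(3),q[:,1].max().round(3))
im=cv2.imread('pics/side0.png');cv2.imwrite('pics/side_crop.png',cv2.resize(im[80:350,130:340],None,fx=2.8,fy=2.2,interpolation=cv2.INTER_CUBIC))
E
```

```text
scene
   tubes top
    [0.574 0.198] [ 47. 111.] 90.0
    [0.683 0.073] [16. 60.] 25.6
    [0.582 0.072] [115.  45.] 3.7
   rails
    [0.608 0.36 ] [37. 19.] 90.0
    [0.535 0.35 ] [15. 66.] 7.1
    [0.538 0.298] [ 9. 30.] 8.1
    [0.607 0.306] [10. 58.] 2.2
    [0.682 0.267] [11. 39.] 55.8
    [0.538 0.263] [30.  8.] 84.6
    [0.528 0.207] [25. 17.] 55.0
    [0.568 0.18 ] [ 5. 21.] 90.0
    [0.618 0.161] [46. 24.] 90.0
    [0.542 0.146] [13. 72.] 2.2
    [0.541 0.08 ] [15. 24.] 90.0
    [0.687 0.066] [13. 32.] 29.5
    [0.614 0.047] [21. 14.] 78.1
    [0.568 0.036] [ 6. 22.] 90.0
    [0.54  0.042] [21. 21.] 90.0
   plate
    [0.593 0.383] [ 9. 16.] 86.4
    [0.565 0.382] [ 8. 30.] 90.0
    [0.676 0.268] [ 5. 16.] 33.7
    [0.694 0.261] [ 8. 11.] 90.0
    [0.68  0.086] [7. 5.] 90.0
    [0.689 0.065] [11. 29.] 55.0
    [0.575 0.039] [88. 10.] 1.7
   mid
    [0.696 0.33 ] [9. 5.] 76.0
    [0.685 0.296] [50. 32.] 83.4
    [0.692 0.263] [ 7. 20.] 26.6
    [0.53  0.215] [ 7. 22.] 90.0
    [0.576 0.179] [ 12. 111.] 90.0
    [0.537 0.086] [ 9. 22.] 90.0
    [0.684 0.078] [20. 62.] 18.1
    
[... 1057 characters left out ...]
46.6
   mid
    [0.681 0.302] [86. 36.] 90.0
    [0.572 0.222] [109.   8.] 1.5
    [0.684 0.116] [45. 11.] 50.4
    [0.577 0.096] [110.   9.] 4.1
    [0.692 0.061] [ 6. 14.] 69.4
 gripper
    0.2 49 0.67 0.709 -0.15 -0.1
    0.215 8 0.67 0.709 -0.15 -0.1
    0.245 53 0.569 0.68 -0.01 0.015
    0.26 68 0.569 0.68 -0.011 0.015
    0.275 72 0.562 0.689 -0.003 0.016
    0.29 190 0.55 0.698 -0.012 0.022
    0.305 268 0.553 0.695 -0.017 0.022
    0.32 268 0.554 0.695 -0.01 0.023
    0.335 379 0.556 0.691 -0.011 0.023
    0.35 161 0.562 0.661 0.005 0.04
    0.365 212 0.588 0.661 0.006 0.041
    0.38 212 0.588 0.66 0.01 0.043
    0.395 233 0.588 0.66 -0.009 0.043
    0.41 185 0.582 0.664 0.009 0.046
```

View pics/side_crop.png

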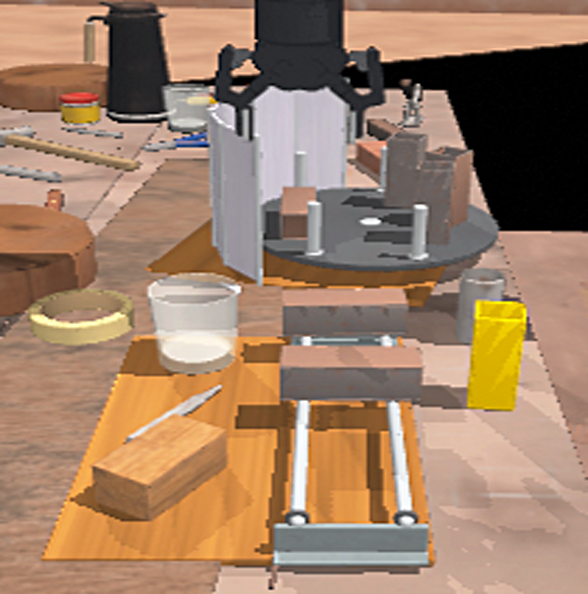

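```bash
python3 -m pendant '[[[0,0,4],[0,0,0],40],[[0,0,4.5],[0,0,0],80],[[0.3,-4,0],[0,0,0],80],[[0.3,-5,0],[0,0,0],80],[[0.3,-5,0],[0,0,0],80],[[0.3,-5,0],[0,0,0],80],[[0.1,-3.6,0],[0,0,0],80],[[0,0,0],[0,0,0],80]]' 40; python3 - <<'E'
from h import *
c=snap('wrist','wrist1.png'); 
E
```

```text
clock: 1.15
position: [0.6353, -0.2317, 0.3029]
ee_rot: [1.0, 0.002, -0.003, -0.0]
ft_force: [0.5, 0.6, 0.2]
grip_width: 0.685
```

View pics/wrist1.png

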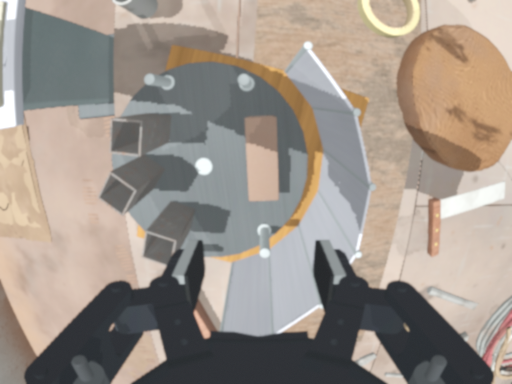

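```bash
cat >> h.py <<'E'
def wray(c,uv,h):
    """world points at height h for fisheye wrist pixels (npz c with pos, rot)"""
    uv=np.atleast_2d(np.asarray(uv,float));K=c['K'];d=(uv-[K[0,2],K[1,2]])/K[0,0];r=np.linalg.norm(d,axis=1)+1e-9
    dc=np.c_[d/r[:,None]*np.sin(r)[:,None],np.cos(r)]
    He=c['hand_eye'];Rw=R.from_quat(c['rot']).as_matrix()
    o=Rw@He[:3,3]+c['pos'];dw=dc@(Rw@He[:3,:3]).T
    return o+dw*((h-o[2])/dw[:,2])[:,None]
E
python3 - <<'E'
from h import *
c=np.load('pics/wrist1.npz');im=cv2.imread('pics/wrist1.png')
hsv=cv2.cvtColor(im,cv2.COLOR_BGR2HSV)
print(im[150,262],im[150,230],im[150,285],hsv[150,262],hsv[150,230])
m=(im[...,2].astype(int)-im[...,0]>25).astype(np.uint8)*255
roi=np.zeros_like(m);roi[105:212,240:288]=m[105:212,240:288]
cs,_=cv2.findContours(roi,cv2.RETR_EXTERNAL,cv2.CHAIN_APPROX_NONE);k=max(cs,key=cv2.contourArea)[:,0]
print(k.min(0),k.max(0),cv2.contourArea(k))
W=wray(c,k,.084);r=cv2.minAreaRect((W[:,:2]*1000).astype(np.float32));print('tube',r)
for nm,uv,h in (('centre boss',(204,166),.045),('peg',(155,80),.119),('peg',(244,79),.119),('peg',(264,229),.119)): print(nm,wray(c,uv,h).round(3))
print(wray(c,[(308,45),(370,185),(357,255)],.215).round(3),c['pos'])
cv2.imwrite('pics/w1c.png',cv2.resize(im[60:270,100:390],None,fx=2.7,fy=2.7))
E
```

```text
[168 186 213] [158 157 149] [101  99  94] [ 12  54 213] [ 93  15 158]
[245 116] [278 200] 2488.0
tube ((639.3603515625, -225.1128387451172), (40.12833786010742, 110.05802917480469), 2.7562642097473145)
centre boss [[ 0.557 -0.242  0.045]]
peg [[ 0.515 -0.122  0.119]]
peg [[ 0.619 -0.126  0.119]]
peg [[ 0.642 -0.306  0.119]]
[[ 0.675 -0.104  0.215]
 [ 0.735 -0.221  0.215]
 [ 0.731 -0.291  0.215]] [ 0.63532695 -0.23166008  0.30289623]
```

View pics/w1c.png

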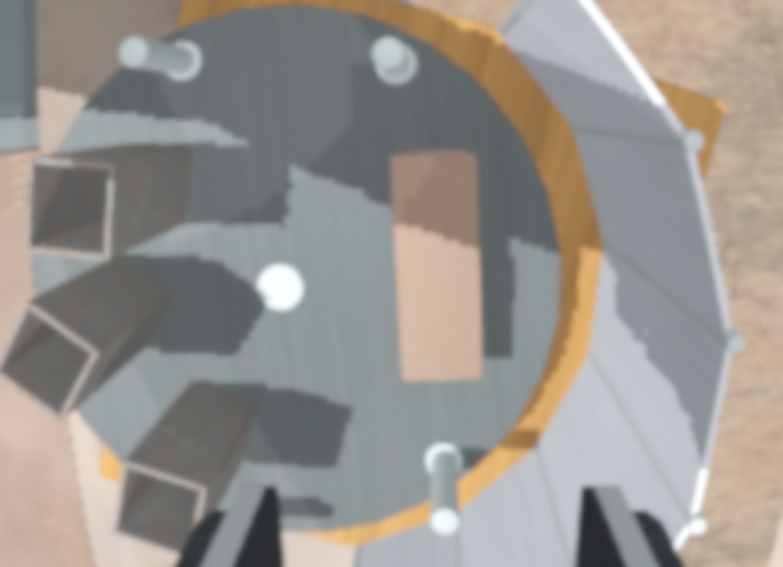

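```bash
python3 -m pendant '[[[0.4,0.6,0],[0,0,2.7],80],[[0,0,0],[0,0,0],80],[[0,0,-4],[0,0,0],80],[[0,0,-4],[0,0,0],80],[[0,0,-4],[0,0,0],80],[[0,0,-3],[0,0,0],80],[[0,0,0],[0,0,0],80],[[0,0,0],[0,0,0],80]]'; python3 - <<'E'
from h import *
c=snap('wrist','wrist2.png'); o=manip.get_obs();print(o['position'],R.from_quat(o['ee_rot']).as_matrix().round(3).tolist())
E
```

```text
clock: 2.2
position: [0.6429, -0.2125, 0.1521]
ee_rot: [0.999, 0.035, -0.001, -0.002]
ft_force: [-0.3, -0.5, 0.6]
grip_width: 0.693
[ 0.64286627 -0.21244334  0.1520372 ] [[0.998, 0.07, -0.001], [0.07, -0.998, 0.003], [-0.001, -0.003, -1.0]]
```

View pics/wrist2.png

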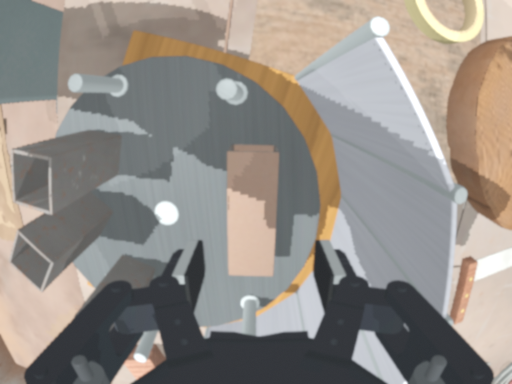

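```bash
cat >> h.py <<'E'
def tube(c,im,x0,y0,x1,y1,h):
    m=(im[...,2].astype(int)-im[...,0]>25).astype(np.uint8)*255
    roi=np.zeros_like(m);roi[y0:y1,x0:x1]=m[y0:y1,x0:x1]
    cs,_=cv2.findContours(roi,cv2.RETR_EXTERNAL,cv2.CHAIN_APPROX_NONE);k=max(cs,key=cv2.contourArea)[:,0]
    W=wray(c,k,h);r=cv2.minAreaRect((W[:,:2]*1000).astype(np.float32));return k.min(0),k.max(0),r
E
python3 - <<'E'
from h import *
c=np.load('pics/wrist2.npz');im=cv2.imread('pics/wrist2.png')
print(tube(c,im,222,147,283,282,.084))
print(wray(c,[(229,152),(277,152),(229,275),(274,275)],.084).round(4))
E
```

```text
(array([227, 147], dtype=int32), array([278, 275], dtype=int32), ((638.8933715820312, -223.5298614501953), (39.929161071777344, 112.75349426269531), 3.0533039569854736))
[[ 0.6187 -0.1725  0.084 ]
 [ 0.655  -0.17    0.084 ]
 [ 0.6227 -0.2811  0.084 ]
 [ 0.6624 -0.2781  0.084 ]]
```

```bash
python3 -m pendant '[[[-0.4,-1.2,0],[0,0,-1],80],[[0,0,0],[0,0,0],80],[[0,0,0],[0,0,0],80]]';python3 -c "
from h import *
o=manip.get_obs();print(o['position'],R.from_quat(o['ee_rot']).as_matrix().round(3).tolist())"
```

```text
clock: 2.62
position: [0.6397, -0.2262, 0.1552]
ee_rot: [1.0, 0.026, 0.002, -0.001]
ft_force: [-0.5, 0.5, -0.1]
grip_width: 0.681
[ 0.6397395  -0.22615484  0.155202  ] [[0.999, 0.051, 0.003], [0.051, -0.999, 0.002], [0.003, -0.002, -1.0]]
```

```bash
python3 -m pendant '[[[0,0,-2.5],[0,0,0],80],[[0,0,-2.5],[0,0,0],80],[[0,0,-2],[0,0,0],80],[[0,0,0],[0,0,0],80],[[0,0,0],[0,0,0],80]]';python3 - <<'E'
from h import *
o=manip.get_obs();print(o['position'],R.from_quat(o['ee_rot']).as_matrix().round(3).tolist())
snap('side','side3.png');c=snap('wrist','wrist3.png')
E
```

```text
clock: 3.25
position: [0.641, -0.2264, 0.0856]
ee_rot: [1.0, 0.026, 0.003, -0.001]
ft_force: [-0.2, -0.6, 0.3]
grip_width: 0.688
[ 0.64100058 -0.22642158  0.08556731] [[0.999, 0.051, 0.007], [0.051, -0.999, 0.001], [0.007, -0.001, -1.0]]
```

View pics/wrist3.png

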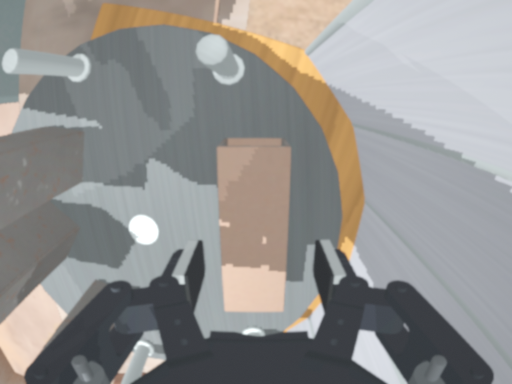

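View pics/side3.png

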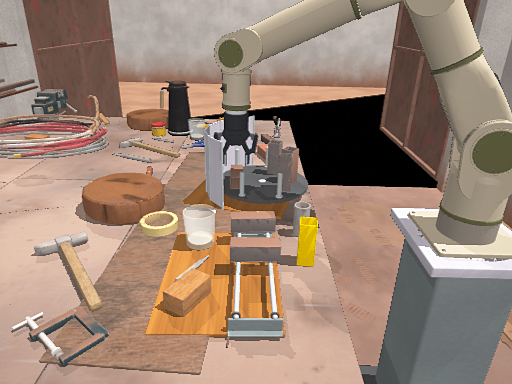

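```bash
python3 -m pendant '[[[-0.2,0,-0.9],[0,0.4,0],80],[[0,0,-0.7],[0,0,0],80],[[0,0,0],[0,0,0],80]]';python3 - <<'E'
from h import *
o=manip.get_obs();print(o['position'],R.from_quat(o['ee_rot']).as_matrix().round(3).tolist())
E
```

```text
clock: 3.72
position: [0.6393, -0.2265, 0.0695]
ee_rot: [1.0, 0.026, 0.0, -0.0]
ft_force: [-0.0, -0.8, 0.0]
grip_width: 0.685
[ 0.63925159 -0.22653471  0.06945963] [[0.999, 0.051, 0.0], [0.051, -0.999, 0.001], [0.001, -0.001, -1.0]]
```

```bash
python3 -m pendant '[[[0,0,0],[0,0,0],100],[[0,0,0],[0,0,0],110],[[0,0,0],[0,0,0],120],[[0,0,0],[0,0,0],128],[[0,0,0],[0,0,0],136],[[0,0,0],[0,0,0],144],[[0,0,0],[0,0,0],160],[[0,0,0],[0,0,0],180],[[0,0,0],[0,0,0],180]]' 40;python3 - <<'E'
from h import *
o=manip.get_obs();print(o['position'],o['torque'])
c=snap('wrist','wrist4.png')
E
```

```text
clock: 4.85
position: [0.6399, -0.2281, 0.0718]
ee_rot: [1.0, 0.025, 0.002, 0.001]
ft_force: [-1.3, -0.1, 1.7]
grip_width: 0.292
[ 0.63988635 -0.22809126  0.07178855] [-0.03042622  0.22481236  0.00670115]
```

View pics/wrist4.png

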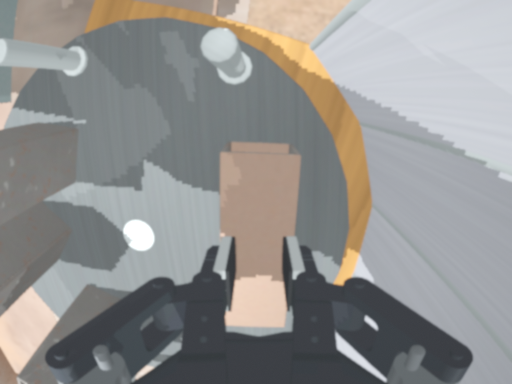

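```bash
python3 - <<'E'
from h import *
c=snap('side','side4.png');im=cv2.imread('pics/side4.png')
cv2.imwrite('pics/side4c.png',cv2.resize(im[90:220,190:320],None,fx=4.5,fy=4.5,interpolation=cv2.INTER_CUBIC))
c=snap('scene','scene4.png');im=cv2.imread('pics/scene4.png')
cv2.imwrite('pics/scene4c.png',cv2.resize(im[150:330,240:430],None,fx=3.3,fy=3.3,interpolation=cv2.INTER_CUBIC))
E
```

```text
(no output)
```

View pics/side4c.png

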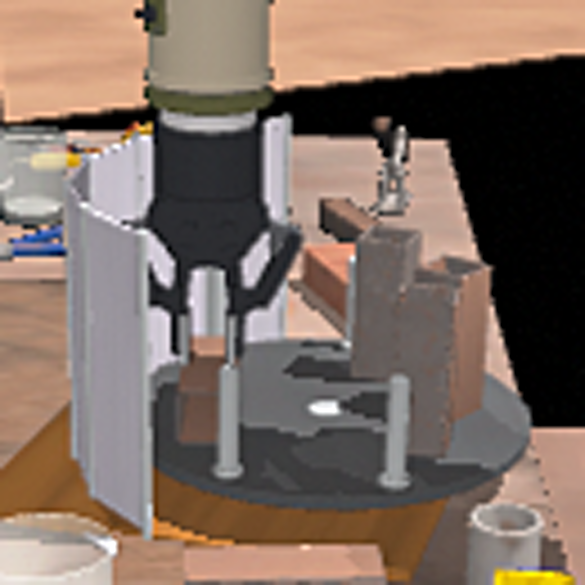

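View pics/scene4c.png

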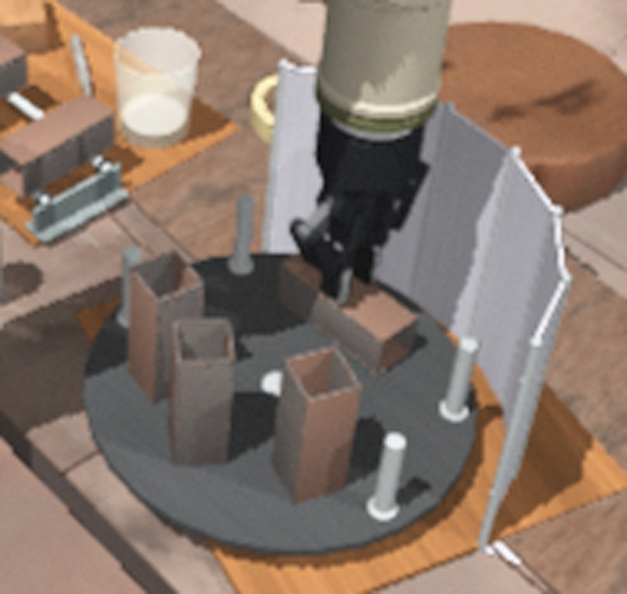

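```bash
python3 - <<'E'
from h import *
for n in ('side4','scene4'):
    c=np.load(f'pics/{n}.npz');P=cloud(c)
    im=c['pixels'].astype(int)
    m=np.all((P>[.58,-.28,.05])&(P<[.70,-.18,.16]),-1)
    dark=m&(im.max(-1)<80)
    rust=m&(im[...,0]-im[...,2]>15)
    for lab,mm in (('dark',dark),('rust',rust),('greypad',m&~dark&~rust)):
        q=P[mm]; print(n,lab,len(q)); 
        for z in np.arange(.05,.16,.01):
            k=q[(q[:,2]>z)&(q[:,2]<=z+.01)]
            if len(k): print('   z',round(z,3),len(k),'x',k[:,0].min().round(3),k[:,0].max().round(3),'y',k[:,1].min().round(3),k[:,1].max().round(3))
c=np.load('pics/side4.npz');P=cloud(c)
for u in (230,231,232,233,234,240,241,242):
    print(u,[(v,P[v,u].round(3).tolist()) for v in range(158,176,3)])
E
```

```text
side4 dark 175
   z 0.08 2 x 0.651 0.652 y -0.24 -0.235
   z 0.09 6 x 0.615 0.663 y -0.223 -0.216
   z 0.1 12 x 0.615 0.663 y -0.223 -0.216
   z 0.11 9 x 0.615 0.663 y -0.222 -0.216
   z 0.12 13 x 0.613 0.669 y -0.226 -0.212
   z 0.13 52 x 0.597 0.678 y -0.232 -0.211
   z 0.14 46 x 0.591 0.678 y -0.237 -0.21
   z 0.15 35 x 0.585 0.679 y -0.237 -0.207
side4 rust 102
   z 0.05 7 x 0.632 0.655 y -0.239 -0.18
   z 0.07 1 x 0.654 0.654 y -0.184 -0.184
   z 0.08 92 x 0.619 0.656 y -0.275 -0.181
   z 0.15 2 x 0.582 0.585 y -0.222 -0.217
side4 greypad 95
   z 0.06 3 x 0.654 0.655 y -0.189 -0.181
   z 0.07 2 x 0.654 0.655 y -0.185 -0.184
   z 0.08 4 x 0.619 0.657 y -0.24 -0.217
   z 0.09 12 x 0.622 0.663 y -0.22 -0.212
   z 0.1 15 x 0.612 0.656 y -0.223 -0.213
   z 0.11 19 x 0.612 0.656 y -0.225 -0.21
   z 0.12 11 x 0.606 0.657 y -0.238 -0.215
   z 0.13 4 x 0.594 0.653 y -0.22 -0.213
   z 0.14 14 x 0.588 0.677 y -0.24 -0.213
   z 0.15 11 x 0.598 0.68 y -0.24 -0.205
scene4 dark 463
   z 0.05 34 x 0.617 0.662 y -0.28 -0.182
   z 0.06 32 x 0.618 0.66 y -0.279 -0.182
   z 0.07 28 x 0.618 0.622 y 
[... 1873 characters left out ...]
0.057]), (164, [0.648, -0.283, 0.086]), (167, [0.646, -0.254, 0.086]), (170, [0.645, -0.231, 0.084]), (173, [0.643, -0.199, 0.087])]
240 [(158, [0.626, -0.238, 0.123]), (161, [0.625, -0.215, 0.121]), (164, [0.625, -0.218, 0.11]), (167, [0.576, 0.922, 0.531]), (170, [0.625, -0.219, 0.089]), (173, [0.621, -0.123, 0.117])]
241 [(158, [0.622, -0.215, 0.131]), (161, [0.622, -0.215, 0.121]), (164, [0.622, -0.216, 0.111]), (167, [0.622, -0.219, 0.1]), (170, [0.622, -0.218, 0.09]), (173, [0.618, -0.119, 0.119])]
242 [(158, [0.619, -0.214, 0.132]), (161, [0.619, -0.223, 0.119]), (164, [0.619, -0.223, 0.109]), (167, [0.618, -0.216, 0.101]), (170, [0.619, -0.226, 0.087]), (173, [0.615, -0.122, 0.118])]
```

```bash
python3 -m pendant '[[[0,0,1.5],[0,0,0],180],[[0,0,1],[0,0,0],80],[[0,0,0],[0,0,0],80],[[0,0,0],[0,0,0],80],[[0,0,0],[0,0,0],80]]' 40;python3 - <<'E'
from h import *
o=manip.get_obs();print(o['position'],R.from_quat(o['ee_rot']).as_matrix().round(3).tolist())
c=snap('wrist','wrist5.png'); im=cv2.imread('pics/wrist5.png');c=np.load('pics/wrist5.npz')
print(tube(c,im,200,135,310,330,.084))
c=snap('side','side5.png');P=cloud(c);q=P[np.all((P>[.58,-.28,.087])&(P<[.70,-.18,.18]),-1)]
print(q[:,2].min())
E
```

```text
clock: 5.62
position: [0.6403, -0.2271, 0.0981]
ee_rot: [1.0, 0.025, 0.002, 0.0]
ft_force: [0.4, -0.3, -0.1]
grip_width: 0.687
[ 0.64026233 -0.22708158  0.09805783] [[0.999, 0.051, 0.003], [0.051, -0.999, -0.0], [0.003, 0.0, -1.0]]
(array([224, 139], dtype=int32), array([292, 302], dtype=int32), ((639.6658325195312, -225.7758331298828), (39.68151092529297, 113.45618438720703), 0.7527049779891968))
0.08701233008012499
```

View pics/wrist5.png

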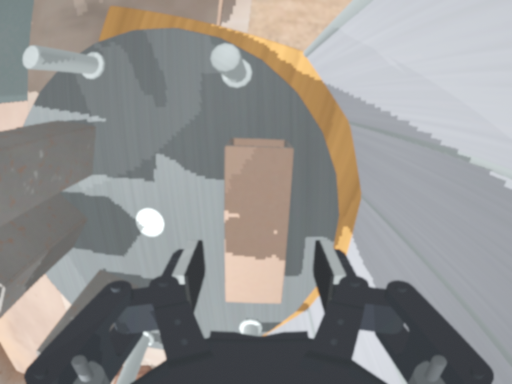

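```bash
cat >> h.py <<'E'
def edges(c,im,u0,u1,v0,v1,h):
    m=(im[...,2].astype(int)-im[...,0]>25)
    L=[];Rr=[]
    for v in range(v0,v1):
        k=np.nonzero(m[v,u0:u1])[0]
        if len(k): L.append((u0+k[0]-.5,v));Rr.append((u0+k[-1]+.5,v))
    out=[]
    for s in(L,Rr):
        W=wray(c,s,h);p=np.polyfit(W[:,1],W[:,0],1);out.append((np.degrees(-np.arctan(p[0])),np.polyval(p,c['pos'][1])))
    return out
E
python3 - <<'E'
from h import *
for i,(u0,u1,v0,v1) in ((1,(240,288,122,195)),(2,(222,283,158,238)),(5,(215,300,155,238))):
    c=np.load(f'pics/wrist{i}.npz');im=cv2.imread(f'pics/wrist{i}.png');print(i,edges(c,im,u0,u1,v0,v1,.084))
E
```

```text
1 [(np.float64(2.573977925600876), np.float64(0.6196025492278244)), (np.float64(3.507165121270677), np.float64(0.6595500195999411))]
2 [(np.float64(1.9705854372485594), np.float64(0.6186379737981249)), (np.float64(3.015948445999386), np.float64(0.6579913833294654))]
5 [(np.float64(0.8281457281075952), np.float64(0.6200783391149592)), (np.float64(0.6301857808559209), np.float64(0.6590312374840077))]
```

```bash
python3 -m pendant '[[[-0.1,0,-1.5],[0,0,-2],80],[[0,0,-1.2],[0,0,0],80],[[0,0,-0.8],[0,0,0],80],[[0,0,0],[0,0,0],80],[[0,0,0],[0,0,0],80]]' 40;python3 - <<'E'
from h import *
o=manip.get_obs();print(o['position'],R.from_quat(o['ee_rot']).as_matrix().round(3).tolist())
c=snap('wrist','wrist6.png')
c=snap('side','side6.png');im=cv2.imread('pics/side6.png')
cv2.imwrite('pics/side6c.png',cv2.resize(im[110:200,200:290],None,fx=6,fy=6,interpolation=cv2.INTER_CUBIC))
E
```

```text
clock: 6.35
position: [0.6381, -0.2268, 0.0588]
ee_rot: [1.0, 0.007, 0.0, -0.0]
ft_force: [0.6, -0.5, -0.0]
grip_width: 0.685
[ 0.63813758 -0.22683738  0.05875584] [[1.0, 0.013, 0.001], [0.013, -1.0, 0.0], [0.001, -0.0, -1.0]]
```

View pics/wrist6.png

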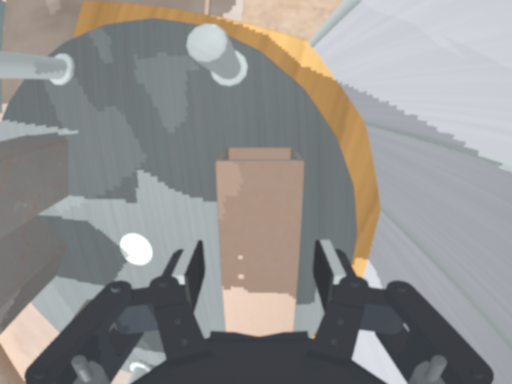

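View pics/side6c.png

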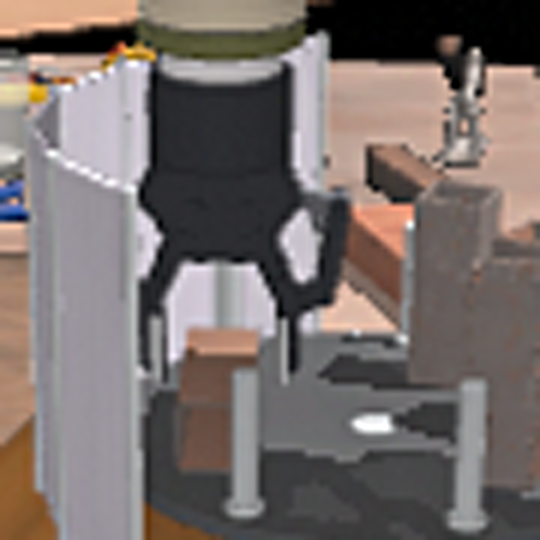

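```bash
python3 -m pendant '[[[0.1,0,-0.9],[0,0,0],80],[[0,0,-0.7],[0,0,0],80],[[0,0,0],[0,0,0],80],[[0,0,0],[0,0,0],80]]' 40;python3 - <<'E'
from h import *
o=manip.get_obs();print(o['position'],R.from_quat(o['ee_rot']).as_matrix().round(3).tolist())
c=snap('wrist','wrist7.png')
c=snap('side','side7.png');im=cv2.imread('pics/side7.png')
cv2.imwrite('pics/side7c.png',cv2.resize(im[110:200,200:290],None,fx=6,fy=6,interpolation=cv2.INTER_CUBIC))
K=c['K'];Rm=R.from_quat(c['rotation']).as_matrix()
for u,v in ((248.3,170),(248.3,173.7),(248.3,177)):
    d=Rm@np.array([(u-K[0,2])/K[0,0],(v-K[1,2])/K[1,1],1]);t=(-.216-c['origin'][1])/d[1];print(v,(c['origin']+t*d).round(3))
E
```

```text
clock: 6.95
position: [0.6395, -0.2269, 0.0422]
ee_rot: [1.0, 0.007, 0.001, -0.0]
ft_force: [0.3, 0.5, -0.4]
grip_width: 0.685
[ 0.63951104 -0.22687567  0.04217032] [[1.0, 0.013, 0.002], [0.013, -1.0, 0.0], [0.002, -0.0, -1.0]]
170 [ 0.598 -0.216  0.091]
173.7 [ 0.598 -0.216  0.079]
177 [ 0.598 -0.216  0.067]
```

View pics/side7c.png

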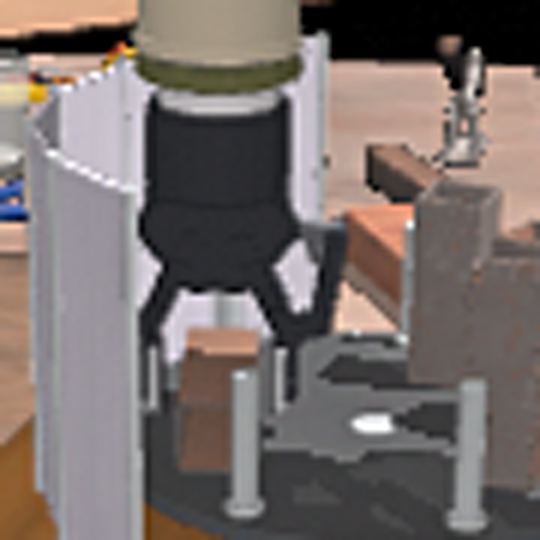

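View pics/wrist7.png

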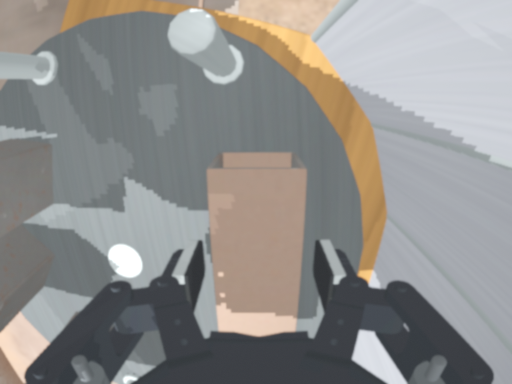

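```bash
python3 -m pendant '[[[0,0,-0.6],[0,0,0],80],[[0,0,0],[0,0,0],80],[[0,0,0],[0,0,0],105],[[0,0,0],[0,0,0],118],[[0,0,0],[0,0,0],126],[[0,0,0],[0,0,0],134],[[0,0,0],[0,0,0],142],[[0,0,0],[0,0,0],150],[[0,0,0],[0,0,0],165],[[0,0,0],[0,0,0],180],[[0,0,0],[0,0,0],180]]' 45;python3 - <<'E'
from h import *
o=manip.get_obs();print(o['position'],o['torque'],R.from_quat(o['ee_rot']).as_matrix().round(3).tolist())
c=snap('wrist','wrist8.png')
E
```

```text
clock: 8.43
position: [0.6396, -0.2272, 0.0364]
ee_rot: [1.0, 0.007, 0.001, 0.0]
ft_force: [-0.2, 0.6, 0.1]
grip_width: 0.46
[ 0.63963216 -0.22716534  0.03641201] [-0.02225671  0.1013529  -0.02871483] [[1.0, 0.013, 0.002], [0.013, -1.0, -0.0], [0.002, 0.0, -1.0]]
```

View pics/wrist8.png

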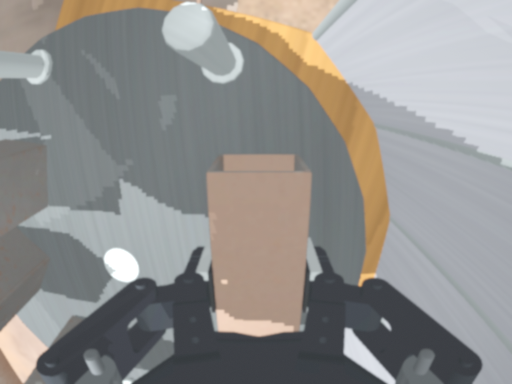

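```bash
python3 -m pendant '[[[0,0,1],[0,0,0],180],[[0,0,1.5],[0,0,0],180],[[0,0,2],[0,0,0],180],[[0,0,2.5],[0,0,0],180],[[0,0,3],[0,0,0],180],[[0,0,3],[0,0,0],180],[[0,0,3],[0,0,0],180],[[0,0,3],[0,0,0],180],[[0,0,3],[0,0,0],180],[[0,0,2],[0,0,0],180],[[0,0,1],[0,0,0],180],[[0,0,0],[0,0,0],180]]' 45;python3 - <<'E'
from h import *
o=manip.get_obs();print(o['position'],R.from_quat(o['ee_rot']).as_matrix().round(3).tolist())
c=snap('wrist','wrist9.png');snap('scene','scene9.png')
E
```

```text
clock: 9.98
position: [0.6382, -0.2266, 0.3091]
ee_rot: [1.0, 0.007, 0.006, 0.001]
ft_force: [-0.2, 0.8, -2.3]
grip_width: 0.467
[ 0.63824811 -0.2266478   0.30910647] [[1.0, 0.013, 0.011], [0.013, -1.0, -0.002], [0.011, 0.003, -1.0]]
```

View pics/wrist9.png

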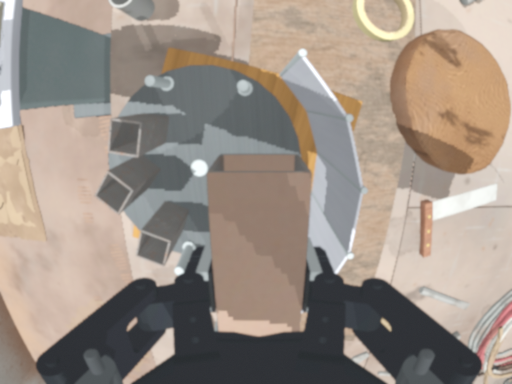

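View pics/scene9.png

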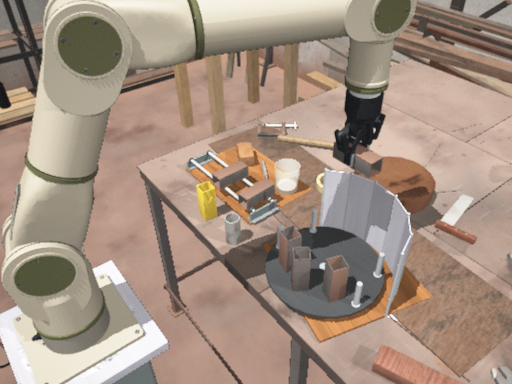

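```bash
python3 -m pendant '[[[0,2,0],[0,0,0],180],[[-0.5,4,0],[0,0,0],180],[[-1,5,0],[0,0,0],180],[[-1,5,0],[0,0,0],180],[[-1,5,0],[0,0,0],180],[[-1,5,0],[0,0,0],180],[[0,2,0],[0,0,0],180],[[0,0,0],[0,0,0],180],[[0,0,0],[0,0,0],180]]' 45;python3 - <<'E'
from h import *
c=snap('wrist','wrist10.png');snap('side','side10.png')
E
```

```text
clock: 11.2
position: [0.5846, 0.0714, 0.2995]
ee_rot: [1.0, 0.011, -0.002, -0.0]
ft_force: [0.3, -1.6, -2.2]
grip_width: 0.462
```

View pics/wrist10.png

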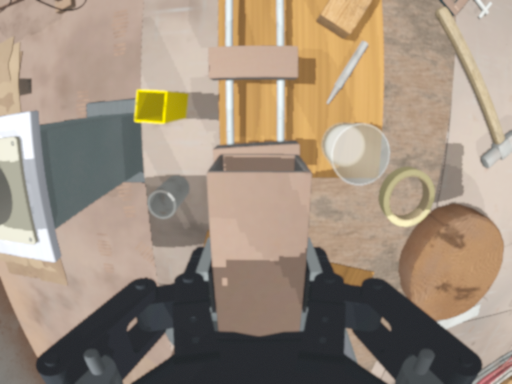

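View pics/side10.png

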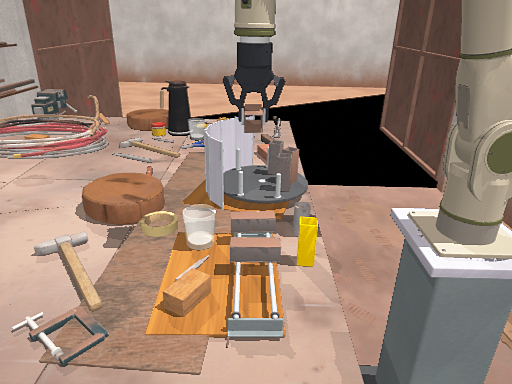

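```bash
python3 - <<'E'
from h import *
c=np.load('pics/wrist10.npz');im=cv2.imread('pics/wrist10.png').astype(int)
m=(np.abs(im[...,2]-im[...,0])<35)&(im[...,2]>110)
for lab,a,b in (('L',222,238),('R',272,290)):
    pts=[]
    for v in list(range(3,42))+list(range(90,135)):
        k=np.nonzero(m[v,a:b])[0]
        if 3<=len(k)<14: pts.append(((a+k[0]+a+k[-1])/2,v))
    W=wray(c,pts,.043);p=np.polyfit(W[:,1],W[:,0],1)
    print(lab,len(pts),'x at y=.2/.3',np.polyval(p,[.2,.3]).round(4),'yaw',np.degrees(-np.arctan(p[0])).round(2),'res',np.abs(np.polyval(p,W[:,1])-W[:,0]).max().round(4),W[:,1].min(),W[:,1].max())
im8=im.astype(np.uint8)
mm=((im[...,2]-im[...,0]>20)&(im[...,2]-im[...,0]<70)).astype(np.uint8)*255
print(im[60,250],im[20,255],im[10,229])
print('racked1',tube(c,im8,200,42,305,84,.085))
s=np.load('pics/side10.npz');P=cloud(s);si=s['pixels'].astype(int)
for lab,lo,hi in (('rails top',[.52,.235,.040],[.63,.375,.048]),):
    q=P[np.all((P>lo)&(P<hi),-1)]
    for side in (0,1):
        k=q[(q[:,0]>.572)==bool(side)]; p=np.polyfit(k[:,1],k[:,0],1);print(lab,side,len(k),np.polyval(p,[.2,.3]).round(4),np.degrees(-np.arctan(p[0])).round(2))
cv2.imwrite('pics/w10c.png',cv2.resize(im8[0:160,190:400],None,fx=3.7,fy=3.7))
E
```

```text
L 84 x at y=.2/.3 [0.5417 0.5388] yaw 1.7 res 0.0005 0.10588001933580099 0.29309582456184124
R 84 x at y=.2/.3 [0.6113 0.6087] yaw 1.5 res 0.0003 0.10731433188954623 0.29409614388783895
[158 177 204] [ 99 162 207] [245 244 235]
racked1 (array([200,  42], dtype=int32), array([304,  83], dtype=int32), ((574.113525390625, 201.29502868652344), (127.93136596679688, 53.54030990600586), 0.7931016087532043))
rails top 0 225 [0.5401 0.5375] 1.52
rails top 1 228 [0.6095 0.607 ] 1.46
```

View pics/w10c.png

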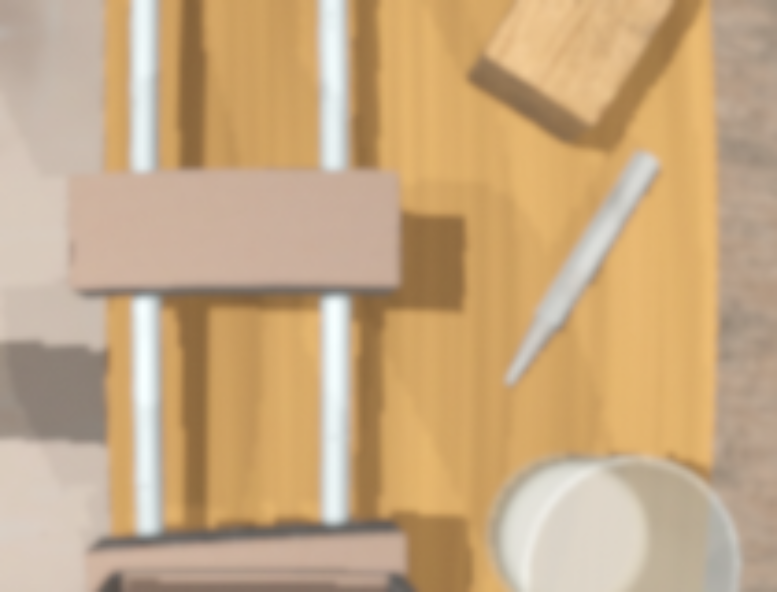

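```bash
python3 -m pendant '[[[0,1,0],[0,0,4],180],[[0,2.5,0],[0,0,8],180],[[-0.2,2.5,0],[0,0,10],180],[[-0.2,2.5,0],[0,0,10],180],[[-0.2,2.5,0],[0,0,10],180],[[-0.2,2.5,0],[0,0,10],180],[[-0.2,2.5,0],[0,0,10],180],[[-0.1,2.5,0],[0,0,10],180],[[-0.1,2,0],[0,0,8],180],[[0,1,0],[0,0,4],180],[[0,0,0],[0,0,0],180],[[0,0,0],[0,0,0],180]]' 45;python3 - <<'E'
from h import *
o=manip.get_obs();M=R.from_quat(o['ee_rot']).as_matrix();print(o['position'],M.round(3).tolist(),'yaw',np.degrees(np.arctan2(M[1,0],M[0,0])),o['joint_pos'].round(2))
c=snap('wrist','wrist11.png')
E
```

```text
clock: 12.8
position: [0.5782, 0.2738, 0.2976]
ee_rot: [0.73, 0.683, -0.001, 0.003]
ft_force: [0.1, -0.2, -2.4]
grip_width: 0.457
[0.57821087 0.27383939 0.29762175] [[0.066, 0.998, 0.002], [0.998, -0.066, -0.006], [-0.006, 0.002, -1.0]] yaw 86.1939642431861 [-0.24  0.37 -0.38  1.27  0.14  1.53  0.9 ]
```

View pics/wrist11.png

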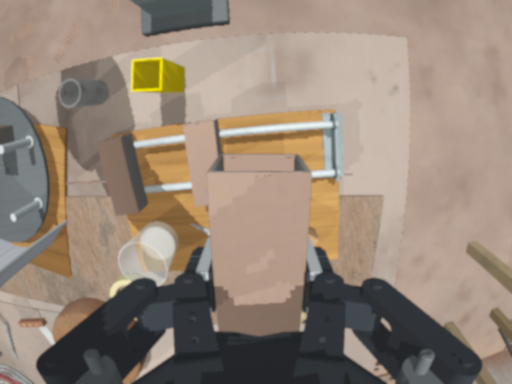

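```bash
python3 -m pendant '[[[-0.4,2.8,0],[0,0,5.3],180],[[0,0,0],[0,0,0],180],[[0,0,0],[0,0,0],180]]' 45;python3 - <<'E'
from h import *
c=snap('wrist','wrist12.png')
c=np.load('pics/wrist12.npz');M=R.from_quat(c['rot']).as_matrix();print(c['pos'],'yaw',np.degrees(np.arctan2(M[1,0],M[0,0])),M[2].round(4))
W=wray(c,[(211,171),(309,171)],c['pos'][2]+.0476);print('tube front edge in tool frame',((W-c['pos'])@M).round(4))
im=cv2.imread('pics/wrist12.png')
cv2.imwrite('pics/w12c.png',cv2.resize(im[80:350,90:400],None,fx=2.2,fy=2.2))
E
```

```text
clock: 13.22
position: [0.5755, 0.2991, 0.2979]
ee_rot: [0.7, 0.714, -0.001, 0.004]
ft_force: [0.7, 0.4, -3.7]
grip_width: 0.466
[0.5755272  0.29909584 0.29787784] yaw 91.19273547435323 [-0.0077  0.0034 -1.    ]
tube front edge in tool frame [[-0.0168 -0.0519 -0.0476]
 [ 0.0196 -0.052  -0.0479]]
```

View pics/w12c.png

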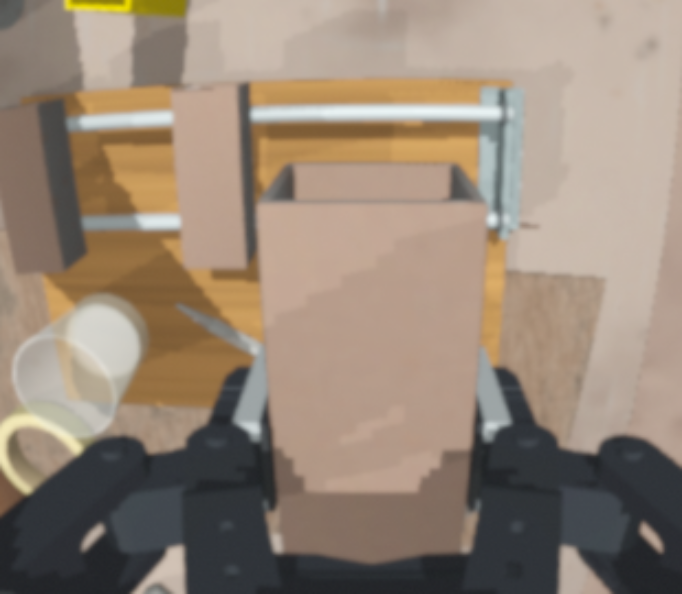

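```bash
python3 -m pendant '[[[-0.3,0.1,-1],[0.4,0.2,0.4],180],[[0,0,-3],[0,0,0],180],[[0,0,-3],[0,0,0],180],[[0,0,-3],[0,0,0],180],[[0,0,-3],[0,0,0],180],[[0,0,-3],[0,0,0],180],[[0,0,-2],[0,0,0],180],[[0,0,-1],[0,0,0],180],[[0,0,0],[0,0,0],180],[[0,0,0],[0,0,0],180]]' 45;python3 - <<'E'
from h import *
c=snap('wrist','wrist13.png')
c=np.load('pics/wrist13.npz');M=R.from_quat(c['rot']).as_matrix();print(c['pos'],'yaw',np.degrees(np.arctan2(M[1,0],M[0,0])),M[2].round(4))
E
```

```text
clock: 14.52
position: [0.5711, 0.2946, 0.0989]
ee_rot: [0.7, 0.714, -0.0, -0.001]
ft_force: [0.1, -0.2, -2.4]
grip_width: 0.463
[0.5710911  0.29457635 0.0989357 ] yaw 91.16095581933611 [ 2.0e-04 -1.3e-03 -1.0e+00]
```

```bash
python3 -m pendant '[[[0.15,0.6,-1],[0,0,0.4],180],[[0,0,-1.2],[0,0,0],180],[[0,0,-0.8],[0,0,0],180],[[0,0,0],[0,0,0],180],[[0,0,0],[0,0,0],180]]' 45;python3 - <<'E'
from h import *
c=snap('wrist','wrist14.png')
c=np.load('pics/wrist14.npz');M=R.from_quat(c['rot']).as_matrix();print(c['pos'],'yaw',np.degrees(np.arctan2(M[1,0],M[0,0])),M[2].round(4))
c=snap('side','side14.png');P=cloud(c);im=cv2.imread('pics/side14.png')
cv2.imwrite('pics/side14c.png',cv2.resize(im[170:350,150:330],None,fx=3.3,fy=3.3,interpolation=cv2.INTER_CUBIC))
# held tube: near end side face y
m=np.all((P>[.49,.26,.06])&(P<[.66,.345,.125]),-1)&((c['pixels'][...,0].astype(int)-c['pixels'][...,2])>12);q=P[m]
print(len(q),np.percentile(q,[1,50,99],axis=0).round(4))
E
```

```text
clock: 15.2
position: [0.573, 0.3015, 0.0676]
ee_rot: [0.697, 0.717, 0.0, -0.0]
ft_force: [-0.5, 0.5, -2.7]
grip_width: 0.461
[0.5729908  0.30149648 0.06759008] yaw 91.60420086858765 [ 9.e-04 -2.e-04 -1.e+00]
814 [[0.5199 0.2838 0.079 ]
 [0.5848 0.3158 0.1159]
 [0.6289 0.3251 0.118 ]]
```

View pics/side14c.png

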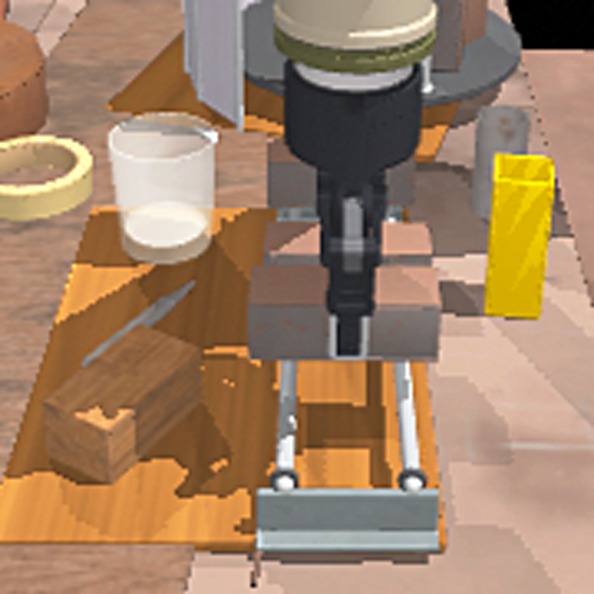

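View pics/wrist14.png

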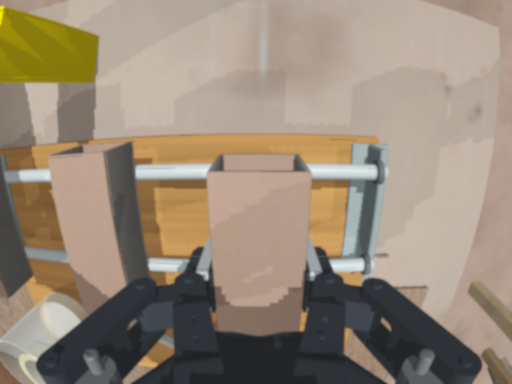

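```bash
python3 -m pendant '[[[-0.1,0,-1],[0,0,0],180],[[0,0,-0.9],[0,0,0],180],[[0,0,-0.4],[0,0,0],180],[[0,0,0],[0,0,0],180]]' 45; python3 -m pendant '[[[0,0,-0.3],[0,0,0],180],[[0,0,-0.1],[0,0,0],180],[[0,0,0],[0,0,0],180]]' 45
```

```text
clock: 15.8
position: [0.5719, 0.3014, 0.0431]
ee_rot: [0.697, 0.717, 0.0, -0.0]
ft_force: [0.6, 0.4, -3.0]
grip_width: 0.46
clock: 16.18
position: [0.5722, 0.3015, 0.0392]
ee_rot: [0.697, 0.717, 0.001, -0.0]
ft_force: [0.7, 0.5, -2.0]
grip_width: 0.463
```

```bash
python3 -m pendant '[[[0,0,-0.15],[0,0,0],180],[[0,0,0],[0,0,0],180]]' 45; python3 -c "
from h import *
snap('side','side15.png');im=cv2.imread('pics/side15.png')
cv2.imwrite('pics/side15c.png',cv2.resize(im[170:350,150:330],None,fx=3.3,fy=3.3,interpolation=cv2.INTER_CUBIC))
print(manip.get_obs()['ft_force'],manip.get_obs()['position'])"
```

```text
clock: 16.42
position: [0.5723, 0.3016, 0.0378]
ee_rot: [0.697, 0.717, 0.001, -0.0]
ft_force: [0.1, 0.1, -2.2]
grip_width: 0.46
[-0.09983133  1.01331143 -3.85996704] [0.57237239 0.30157792 0.03790932]
```

View pics/side15c.png

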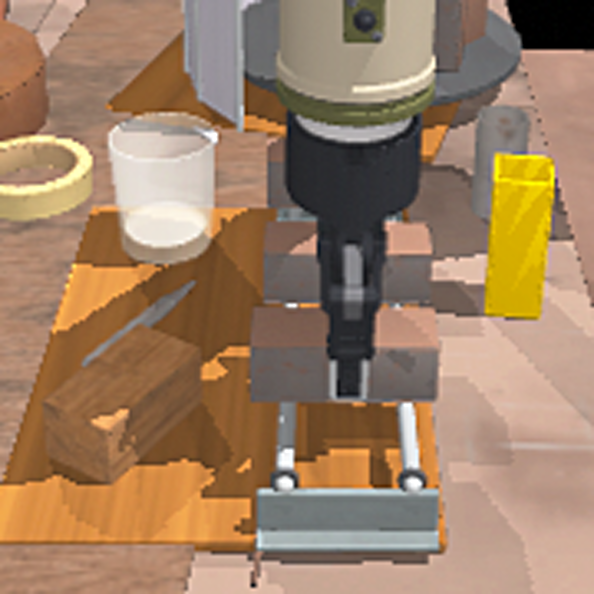

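```bash
python3 -m pendant '[[[0,0,-0.15],[0,0,0],180],[[0,0,0],[0,0,0],180]]' 45; python3 -m pendant '[[[0,0,-0.12],[0,0,0],180],[[0,0,0],[0,0,0],180]]' 45
```

```text
clock: 16.73
position: [0.5727, 0.3018, 0.0375]
ee_rot: [0.697, 0.717, 0.001, 0.0]
ft_force: [0.9, 0.4, -2.6]
grip_width: 0.467
clock: 16.98
position: [0.5729, 0.3019, 0.0374]
ee_rot: [0.697, 0.717, 0.002, 0.0]
ft_force: [0.1, 0.8, -1.9]
grip_width: 0.459
```

```bash
python3 -m pendant '[[[0,0,-0.25],[0,0,0],180]]' 45; python3 -m pendant '[[[0,0,0],[0,0,0],180]]' 45
```

```text
clock: 17.1
position: [0.5731, 0.302, 0.0371]
ee_rot: [0.697, 0.717, 0.002, 0.001]
ft_force: [-14.4, -8.6, 34.0]
grip_width: 0.461
clock: 17.23
position: [0.5732, 0.3021, 0.0376]
ee_rot: [0.697, 0.717, 0.002, 0.001]
ft_force: [-0.3, -0.6, -2.0]
grip_width: 0.465
```

```bash
python3 -m pendant '[[[0,0,0],[0,0,0],145],[[0,0,0],[0,0,0],138],[[0,0,0],[0,0,0],132],[[0,0,0],[0,0,0],126],[[0,0,0],[0,0,0],110],[[0,0,0],[0,0,0],80],[[0,0,0],[0,0,0],80]]' 20; python3 - <<'E'
from h import *
c=snap('wrist','wrist16.png')
c=np.load('pics/wrist16.npz');M=R.from_quat(c['rot']).as_matrix();print(c['pos'],'yaw',np.degrees(np.arctan2(M[1,0],M[0,0])),M[2].round(4))
E
```

```text
clock: 18.1
position: [0.5736, 0.3023, 0.0372]
ee_rot: [0.697, 0.717, 0.002, 0.001]
ft_force: [0.3, 0.6, -0.6]
grip_width: 0.683
[0.57363855 0.30232046 0.03715476] yaw 91.57990133409567 [ 0.0022  0.0043 -1.    ]
```

View pics/wrist16.png

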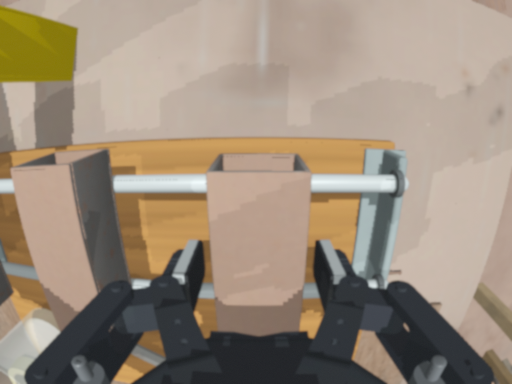

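Released with clear gaps either side (tube 210–308, fingers 203 and 315). Retreating straight up.

```bash
python3 -m pendant '[[[0,0,0.8],[0,0,0],80],[[0,0,1.2],[0,0,0],80],[[0,0,2],[0,0,0],80],[[0,0,3],[0,0,0],80],[[0,0,4],[0,0,0],80],[[0,0,4],[0,0,0],80],[[0,0,4],[0,0,0],80],[[0,0,3],[0,0,0],80],[[0,0,1],[0,0,0],80],[[0,0,0],[0,0,0],80],[[0,0,0],[0,0,0],80]]'; python3 - <<'E'
from h import *
c=snap('wrist','wrist17.png');snap('side','side17.png');snap('scene','scene17.png')
c=np.load('pics/wrist17.npz');print(c['pos'])
E
```

```text
clock: 19.52
position: [0.5723, 0.3025, 0.2852]
ee_rot: [0.697, 0.717, 0.006, 0.002]
ft_force: [0.1, -0.2, -0.1]
grip_width: 0.683
[0.57232801 0.30253597 0.28521152]
```

View pics/wrist17.png

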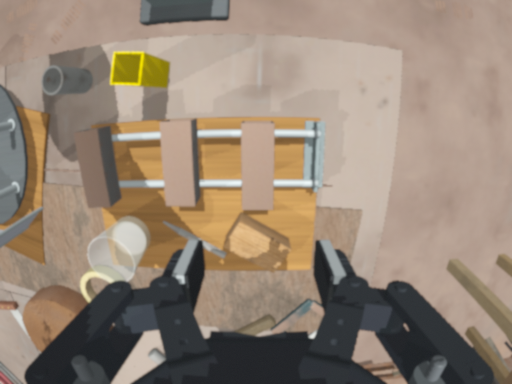

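View pics/side17.png

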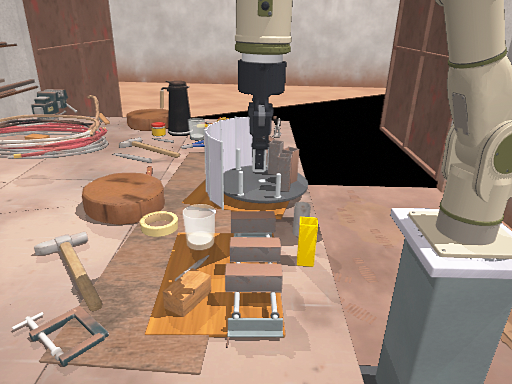

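View pics/scene17.png

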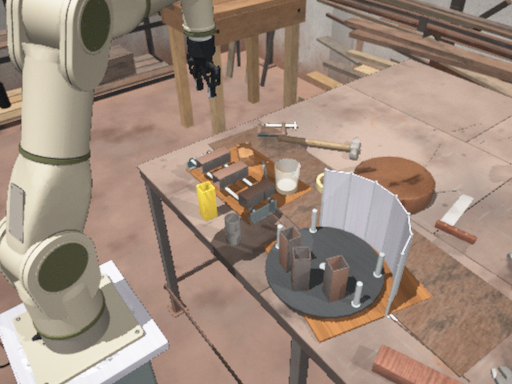

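```bash
python3 - <<'E'
from h import *
c=np.load('pics/wrist17.npz');im=cv2.imread('pics/wrist17.png');M=im.astype(int)
d=M[...,2]-M[...,0]
print(im[165,258],im[135,222],im[160,222])
m=((d>25)&(d<62)).astype(np.uint8)*255
roi=np.zeros_like(m);roi[118:214,236:280]=m[118:214,236:280]
roi=cv2.morphologyEx(roi,cv2.MORPH_OPEN,np.ones((3,3)))
k=max(cv2.findContours(roi,cv2.RETR_EXTERNAL,cv2.CHAIN_APPROX_NONE)[0],key=cv2.contourArea)[:,0]
print(k.min(0),k.max(0));W=wray(c,k,.085);print('tube',cv2.minAreaRect((W[:,:2]*1000).astype(np.float32)))
m2=(np.abs(d)<35)&(M[...,2]>120)
for a,b in ((124,142),(174,194)):
    p=[]
    for u in list(range(206,236))+list(range(280,300)):
        q=np.nonzero(m2[a:b,u])[0]
        if 3<=len(q)<12:p.append((u,a+(q[0]+q[-1])/2))
    W=wray(c,p,.043);f=np.polyfit(W[:,1],W[:,0],1);print('rail x at .302',len(p),np.polyval(f,.302),'yaw',-np.degrees(np.arctan(f[0])))
a=cv2.imread('pics/scene9.png').astype(int);b=cv2.imread('pics/scene17.png').astype(int)
df=np.abs(a-b).max(-1)>25; print('diff px turntable',df[200:330,260:420].sum())
a=cv2.imread('pics/side0.png').astype(int);b=cv2.imread('pics/side17.png').astype(int)
for y in (slice(225,345),): print([ (lab,(np.abs(a-b).max(-1)>40)[v0:v1,u0:u1].sum()) for lab,u0,u1,v0,v1 in (('block',155,215,265,318),('yellow',296,320,215,268),('tumbler',180,217,203,250),('racked1',228,282,236,262))])
cv2.imwrite('pics/w17c.png',cv2.resize(im[90:280,40:350],None,fx=2.4,fy=2.4))
s=cv2.imread('pics/scene17.png');cv2.imwrite('pics/s17c.png',cv2.resize(s[140:330,180:430],None,fx=3,fy=3,interpolation=cv2.INTER_CUBIC))
E
```

```text
[147 165 192] [193 193 186] [ 90 151 196]
[240 121] [275 210]
tube ((575.9657592773438, 303.3580322265625), (112.39106750488281, 41.902217864990234), 1.5914859771728516)
rail x at .302 50 0.5386219710706248 yaw 1.1927927079265794
rail x at .302 50 0.6084023793522038 yaw 1.617007513505021
diff px turntable 3950
[('block', np.int64(1020)), ('yellow', np.int64(64)), ('tumbler', np.int64(177)), ('racked1', np.int64(60))]
```

View pics/w17c.png

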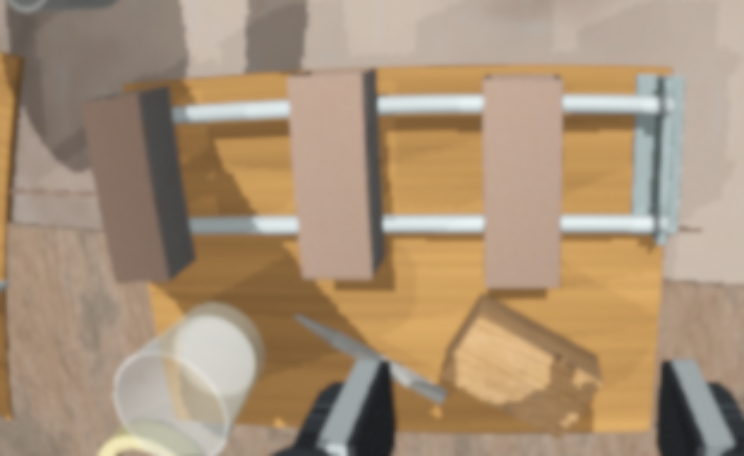

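View pics/s17c.png

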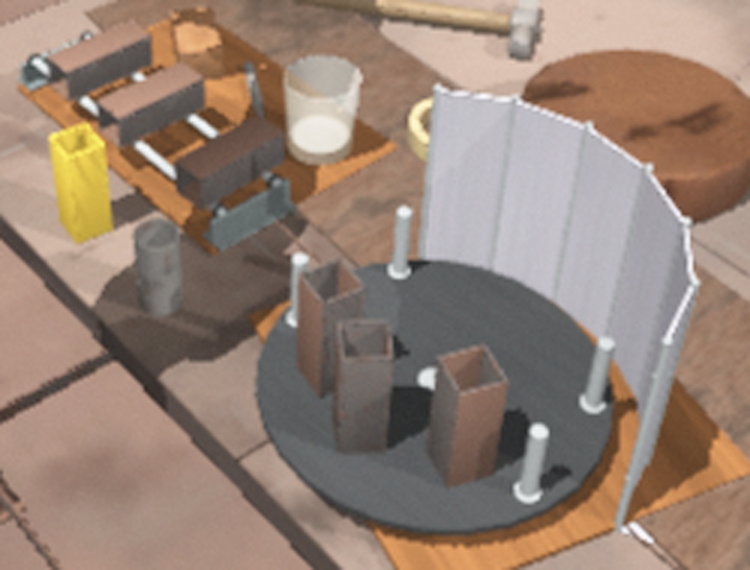

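```bash
python3 - <<'E'
from h import *
snap('scene','scene18.png')
for n in ('scene0','scene4','scene9','scene17','scene18'):
    P=cloud(np.load(f'pics/{n}.npz'));o=[]
    for p in ((.505,-.126),(.535,-.377),(.643,-.344),(.617,-.130)):
        q=P[(np.hypot(P[...,0]-p[0],P[...,1]-p[1])<.02)&(P[...,2]>.107)&(P[...,2]<.124)];o.append(q[:,:2].mean(0).round(4).tolist())
    print(n,o)
E
```

```text
scene0 [[0.5047, -0.1253], [0.534, -0.3769], [0.6408, -0.345], [0.6163, -0.1312]]
scene4 [[0.5094, -0.1231], [0.5297, -0.3766], [0.6371, -0.3478], [0.6192, -0.1334]]
scene9 [[0.5095, -0.1226], [0.5299, -0.3764], [0.6371, -0.3482], [0.6203, -0.1329]]
scene17 [[0.5092, -0.123], [0.5295, -0.3763], [0.637, -0.3483], [0.6202, -0.1335]]
scene18 [[0.509, -0.1234], [0.5296, -0.3766], [0.6372, -0.348], [0.6197, -0.1336]]
```

Turntable is at rest and everything is in place, so I'm handing in.

```bash
python3 -c "
from workcell import manip
print(manip.hand_in())"
```

```text
the job is handed in; nothing more can be done
None
```

The tipped tube now lies across both rails of the drying rack, in the free space beyond the tubes already there. I handed the job in at about 20 s. The screen was not in the way, so I lifted the tube straight off without turning the table by its pegs.

**First grasp missed:** The fingertips were about 30 mm further back than the stated 17 mm. The jaws first closed on top of the tube, pressing lightly, and the disc turned about 2°. I opened, went lower using the camera views, and gripped it properly the second time.

**Last checks:**
- **Placing:** The tube's yaw is 1.6°, the same as the rails. Its centre measured 2.5 mm past the midline between the rails (0.576 m against 0.5735 m). That reading may be inflated a little, because the tube also measured 2 mm too long. The gap to the nearest racked tube is about 60 mm.
- **Setting down:** A last downward nudge to confirm contact pressed with a short 34 N on the wrist sensor. I then opened the jaws gradually and drew straight up.
- **Turntable:** The peg positions agree to within 1 mm between the view after the lift and the two final ones, so the disc is at rest. The other three tubes are still standing.
- **Surroundings:** The screen, racked tubes, tumbler, pipe, block, punch and the yellow look-alike look untouched in the pictures. A pixel comparison showed changes at the block and the tumbler, and over the turntable too. I put these down to the arm's moving shadow, because the closer views show nothing moved.

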